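Load the screen separator and switch on vacuum and heat

TASK

Get the separator ready to take the screen off this phone: lay the phone, red back up as it is, flat on the heat plate, centred over the rows of suction holes and square to the plate, with one end butted against the end stop, and let go. Then switch on the vacuum (blue toggle) to hold the phone, and after that the heater (red toggle), each pushed right over away from you. Do not flip any of the other toggles in the row, not even for a moment, and leave the phone in place and the tray, bottle and screwdriver where they are.

Things in the scene. Friction and masses are not known exactly. Their poses are not given: they have to be found in the camera images.
- phone: Phone lying screen down, 66 mm wide (its x), 138 mm long (its y), 8 mm thick, about 170 g; steel frame, red back upwards with a darker square camera island (3 mm higher, seen only) near its +y end. Origin: centre of its underside, z up. Starts on the blue mat, whose top is 3 mm above the bench.
- separator: Vacuum screen separator, fixed: white steel box 240 x 240 mm, origin at the centre of its underside, x from front (-120 mm, robot side) to back, y along its width, z up. Front wall 68 mm high, then a grey control panel slopes up and back at 15 degrees (0.262 rad) from (x, z) = (-120, 68) to (-48, 87) mm; behind it a flat top, 87 mm high, carries the heat plate.
- row (a point): Middle of the row of five toggles, on the panel's surface (78 mm above the bench), axes as the separator's. The pivots lie in the surface at y = -56, -28, 0, 28 and 56 mm here; which colour stands where differs from start to start. Each lever leaves a steel bushing 11 mm thick, 9 mm high. Left of the row: a black display, 5 mm proud at most.
- plate (a point): Centre of the aluminium heat plate's upper surface, 117 mm above the bench; 120 mm in x, 200 mm in y, axes as the separator's, on a red insulating layer. Two rows of seven small suction holes run along y, at x = -12 and 12 mm, from y = -33 to 57 mm.
- stop (a point): End stop: dark steel bar 70 mm along x, 12 mm along y, 6 mm high, fixed across the plate near its +y end. This point: middle of its working face (the -y face) at the plate's surface; axes as the separator's. A phone butted against it and centred on the holes has its centre 69 mm from here along -y, at x = 0.
- lamp (a joint): Yellow toggle (work lamp): yellow sleeve, yellow plate under it. 0 = off (leaning 0.27 rad from the panel's normal down the panel, to the robot), 0.54 = on (0.27 rad up the panel, away from the robot). Snap action: springs to the nearer end once past 0.27; about 2 N at the tip flips it. May start on or off.
- lamp_tip (a point): Tip of the yellow toggle: end of its round sleeve (7 to 9.5 mm thick, 22 mm long), 33 mm along the lever from the pivot. z points outwards along the lever, y along the row; the tip swings across y, 18 mm from off to on.
- vacuum (a joint): Blue toggle (vacuum pump): blue sleeve, blue plate under it. 0 = off (leaning 0.27 rad from the panel's normal down the panel, to the robot), 0.54 = on (0.27 rad up the panel, away from the robot). Snap action: springs to the nearer end once past 0.27; about 2 N at the tip flips it. Starts off.
- vacuum_tip (a point): Tip of the blue toggle: end of its round sleeve (7 to 9.5 mm thick, 22 mm long), 33 mm along the lever from the pivot. z points outwards along the lever, y along the row; the tip swings across y, 18 mm from off to on.
- fan (a joint): Green toggle (cooling fan): green sleeve, green plate under it. 0 = off (leaning 0.27 rad from the panel's normal down the panel, to the robot), 0.54 = on (0.27 rad up the panel, away from the robot). Snap action: springs to the nearer end once past 0.27; about 2 N at the tip flips it. May start on or off.
- fan_tip (a point): Tip of the green toggle: end of its round sleeve (7 to 9.5 mm thick, 22 mm long), 33 mm along the lever from the pivot. z points outwards along the lever, y along the row; the tip swings across y, 18 mm from off to on.
- heat (a joint): Red toggle (heater): red sleeve, red plate under it. 0 = off (leaning 0.27 rad from the panel's normal down the panel, to the robot), 0.54 = on (0.27 rad up the panel, away from the robot). Snap action: springs to the nearer end once past 0.27; about 2 N at the tip flips it. Starts off.
- heat_tip (a point): Tip of the red toggle: end of its round sleeve (7 to 9.5 mm thick, 22 mm long), 33 mm along the lever from the pivot. z points outwards along the lever, y along the row; the tip swings across y, 18 mm from off to on.
- uv (a joint): Black toggle (curing lamp): black sleeve, black plate under it. 0 = off (leaning 0.27 rad from the panel's normal down the panel, to the robot), 0.54 = on (0.27 rad up the panel, away from the robot). Snap action: springs to the nearer end once past 0.27; about 2 N at the tip flips it. May start on or off.
- uv_tip (a point): Tip of the black toggle: end of its round sleeve (7 to 9.5 mm thick, 22 mm long), 33 mm along the lever from the pivot. z points outwards along the lever, y along the row; the tip swings across y, 18 mm from off to on.
- screwdriver: Bystander: precision screwdriver about 150 mm long with a red handle, lying loose on the bench beyond the mat.
- cleaner: Bystander: white plastic bottle of cleaner with a blue cap, 60 mm across and 130 mm tall, standing loose, nearer the robot, to the left of the separator. Origin at its foot.
- tray: Bystander: grey parts tray 70 x 70 x 16 mm, loose on the bench to the left of the separator. Origin under its centre.
There are look-alikes about, which are no part of the job. Several things look just like the phone: the one meant starts farthest from the robot's base.

How it is judged:
By the outcome, as a careful person would: the job done as asked, in the order asked, and still so for the second after the job is handed in, with the robot touching nothing.
It also fails if it takes over 54 s, if anything falls off the work surface, if the arm or the gripper's body presses on something with over 40 N, if the wrist force passes 120 N, or if a joint passes its speed limit or range.

ROBOT

A 7-joint arm with a two-finger parallel gripper is mounted at the origin on the work surface. World frame = base frame: x ahead of the robot, y to its left, z up, the work surface at z = 0. Lengths are in m, angles in degrees, forces in N, time in s.
With the tool pointing down it reaches from about 0.425 to 0.875 m from the base axis. Payload 4.7 kg.
Tool frame: the origin (TCP) lies between the finger pads; the fingertips stand env.finger_overhang ahead of it and the grasp point (between the pads) lies 5 mm behind it (env.finger_overhang is the distance from the TCP to the fingertips, in m); z points along the fingers, y is the line along which they close (so a half turn about z gives the same grasp; the last joint's range is limited). The gripper opens to 87 mm and grips with 3 to 60 N. Pads are 19 mm wide; open, the fingers measure 117 mm over their backs; the gripper's body (75 mm by 190 mm) begins 51 mm behind the grasp point.
Start: joints at [-75.453, 18.392, -4.016, 83.108, 1.295, 78.541, -3.26], TCP at [0.154, 0.631, 0.237] pointing down, gripper open.
Joint ranges: [-163.93, 163.93], [-17.29, 119.83], [-79.2, 71.16], [3.27, 140.29], [-89.18, 269.18], [5.43, 117.66], [-154.24, 154.24]. Speed limits (degrees/s): [147.25, 147.25, 180, 180, 180, 180, 180].

INTERFACE

Orientations are given as [roll, pitch, yaw] about the fixed x, y, z axes, in that order (R = Rz(yaw) Ry(pitch) Rx(roll)).
In Python, from cell import telemetry, eyes, env, models gives the robot as it stands. The module is installed in compiled form; this text tells all that it offers.
- The arm moves only by the tool drive_tool, never from a script. Its arguments are lists of equal length, an entry for each row: "angular": the turn, a rotation vector about the tool's x, y, z in rad, a list of three; "delta_pos": the shift along the tool's x, y, z in cm, a list of three; "gripper": the finger opening in cm, from 0 to 8.7. A call has 1 to 20 rows; each row shifts and turns the commanded pose from where the row before left it, along the tool's axes as they then stand; what a row does not reach is not made up. A row lasts 1/10 s, in which the tool goes at most 50 mm and 8.59 degrees, less where a joint would pass 70% of its speed; a pose out of reach is approached as far as the arm can. A call with a gripper value outside its range is refused whole. The fingers move at their own pace and stop on an object; "squeeze" is the grip in N (left out, the last holds). Time passes only in rows, so rows that do not move let the fingers close. It gives the time, the measured TCP pose, the force, the opening and the grip force at its end, in the units of the state.
- telemetry.get_obs(): the state, without advancing time (a new reading comes with each control period).
- eyes.read_camera(name): name is "scene" or "top"; returns a dict with "pixels" (400x640x3 uint8, red, green, blue), "mtx" (3x3 intrinsics, pixels), "D" ([k1, k2, p1, p2, k3] as OpenCV has them; the pictures are not rectified), "origin" and "orientation" of the camera in the world. Camera axes: x right, y down, z forward; pixel columns grow to the right and rows downward; lengths in m; the calibration is good to about 2 mm. A picture is of the moment at which its call begins. There is no depth.
- env.sign_off(): hands the job in; it is judged then, once.
Trained networks look in a picture, given as the dict that the camera call returned (one of the last four; its "shot" number tells which), for a name from the list of things; names that differ only in an ending like _2 or _b are one class to them, and where a whole thing is asked for, a point or a joint stands for the part that bears it (a point fixed in the world has none). Each returns a list of dicts, best first, with "p" (0 to 1); they miss things now and then, are a little off and sometimes report something else, mostly with a low value. They report only what shows in the picture. A call takes as long as a camera call. They do not tell look-alikes from the thing itself.
- models.search_frame(picture, target): "centre" ([column, row] in pixels, amid what is visible of it).
- models.cut_out(picture, target): "pixels" (400x640 bool, what is visible of it) and "centre" ([column, row] in pixels, amid what is visible of it).
The state is a dict: "time_s": time; "qpos": joint angles; "joint_velocities": joint speeds; "effort": joint torques, N m; "tool_pos": TCP position; "tool_rot": TCP orientation; "force": force on the tool from outside, world axes, zero at the start; "wrist_torque": the same for the moment, N m; "grip_width": finger opening in m; "grasp_force": force on a finger pad.
Only numpy, scipy, OpenCV 4.12 (cv2) and the standard library are available. Lean on these libraries where they do the work, as an engineer would, in place of code of your own. Each camera call takes 0.05 s, during which the arm holds its last target. There are 200 camera calls.

## Working session

There is one attempt and no reset: what is moved stays moved. The work goes in short steps, Python scripts to look and compute and a tool call to move; the robot and the scene stay as the last step left them, time stands still between calls to the robot, and variables do not carry over. Pictures are saved under pics/ and viewed, at most 10 in all, crops included, and the job is handed in when it is done.

Besides the shell and the picture viewer there is one more tool, called after ">>>" by a JSON object that holds its "op" and its "data". drive_tool: Moves the arm, as the interface text tells. Its arguments: {"type":"object","properties":{"angular":{"type":"array","items":{"type":"array","items":{"type":"number"}}},"delta_pos":{"type":"array","items":{"type":"array","items":{"type":"number"}}},"gripper":{"type":"array","items":{"type":"number"}},"squeeze":{"type":"number"}},"required":["angular","delta_pos","gripper"]}

```bash
mkdir -p pics; python3 - <<'E'
from cell import telemetry, eyes, env, models
import cv2,numpy as np
print(env.finger_overhang, telemetry.get_obs())
for n in("scene","top"):
    p=eyes.read_camera(n); cv2.imwrite(f"pics/{n}0.png",p["pixels"][:,:,::-1])
    print(n,p["mtx"],p["D"],p["origin"],p["orientation"])
    for t in("phone","separator","vacuum","heat","tray","cleaner","screwdriver"):
        print(t,[(np.round(d["centre"]),round(d["p"],2)) for d in models.search_frame(p,t)])
E
```

```text
0.014 {'time_s': 0.0, 'qpos': array([-75.45259717,  18.4380275 ,  -4.01459247,  83.17485065,
         1.29457701,  78.54117051,  -3.25950039]), 'joint_velocities': array([-0.09051893, -0.02638248, -0.07481951,  0.01624283, -0.16779153,
       -0.01954168, -0.07452953]), 'effort': array([-3.86726852e-04, -4.91293430e+01, -4.03958643e-01, -3.12529457e+01,
       -6.37920317e-02,  4.42351517e-02,  1.97982804e-04]), 'tool_pos': array([0.15431057, 0.6308726 , 0.23547351]), 'tool_rot': array([-1.79891168e+02,  5.67927127e-03,  1.66261875e+02]), 'force': array([0.41922847, 0.35722903, 0.60220628]), 'wrist_torque': array([0.01794901, 0.03720724, 0.02245999]), 'grasp_force': 0.0, 'grip_width': 0.08716685308805698}
scene [[468.78363984   0.         323.28228539]
 [  0.         468.78363984 201.07839134]
 [  0.           0.           1.        ]] [-0.09305009  0.          0.          0.          0.        ] [0.94641283 0.90923385 1.1571725 ] [-1.36544667e+02  8.01715102e-02  1.51061077e+02]
phone [(array([369., 220.]), 0.89), (array([323., 130.]), 0.86), (array([275., 179.]), 0.56)]
separator [(array([301., 253.]), 0.8)]
vacuum []
heat [(array([303., 252.]), 0.27)]
tray [(array([222., 194.]), 0.67), (array([275., 181.]), 0.62)]
cleaner [(array([387., 295.]), 0.57)]
screwdriver [(array([222., 190.]), 0.64), (array([305., 251.]), 0.31)]
top [[374.71646195   0.         320.4407732 ]
 [  0.         374.71646195 198.39576466]
 [  0.           0.           1.        ]] [-0.07531033  0.          0.          0.          0.        ] [ 0.40776695 -0.00440481  1.12128845] [-177.20261373    1.3453189   -89.88315412]
phone [(array([406., 180.]), 0.79), (array([292., 241.]), 0.74), (array([460., 282.]), 0.58)]
separator [(array([284., 158.]), 0.82)]
vacuum []
heat []
tray [(array([199., 161.]), 0.86)]
cleaner [(array([198., 204.]), 0.64)]
screwdriver [(array([415., 120.]), 0.77)]
```

View pics/scene0.png

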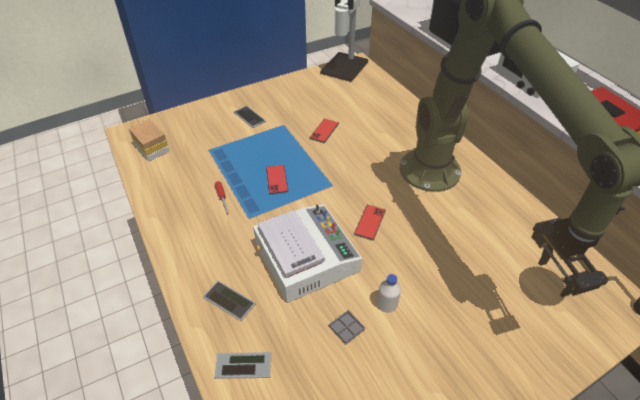

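View pics/top0.png

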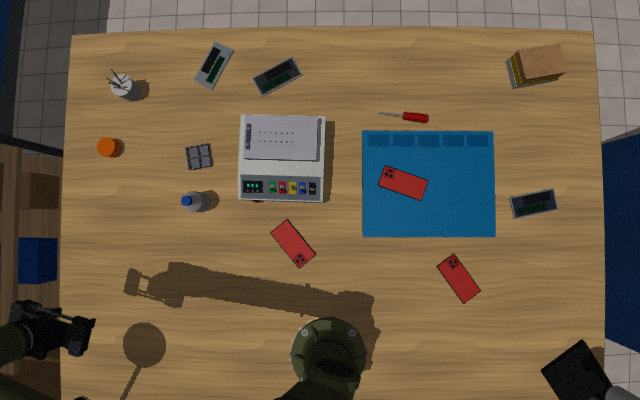

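The top view shows three red phones: on the mat (403,183), beside the separator (293,243) and lower right (459,278). The robot base is near (330,340), so the one on the mat is farthest and matches "starts on the mat". The toggles, left to right, look green, red, yellow, blue, black at (272..312,187). I'll confirm both in one enlarged crop.

```bash
python3 - <<'E'
import cv2,numpy as np
t=cv2.imread("pics/top0.png");s=cv2.imread("pics/scene0.png")
f=lambda im,x,y,w,h,k:cv2.resize(im[y:y+h,x:x+w],None,fx=k,fy=k,interpolation=cv2.INTER_CUBIC)
a=np.hstack([f(t,232,110,100,100,4),f(s,250,200,100,100,4)])
b=np.hstack([f(t,370,155,100,50,4),f(s,250,155,100,50,4)])
cv2.imwrite("pics/c1.png",np.vstack([a,b]))
E
```

```text
(no output)
```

View pics/c1.png

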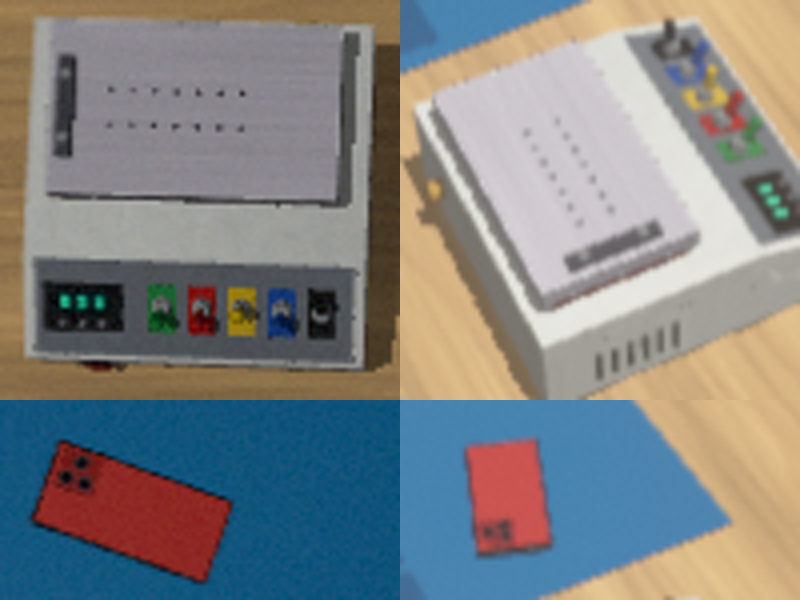

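The crops confirm the red phone on the mat, with its camera island at the left end (top ≈ (388,170)). The toggle order from +y to −y is green, red, yellow, blue, black. The stop is at the plate's left (+y) end, around (248,136). Next I fit the poses.

```bash
cat > h.py <<'E'
import cv2,numpy as np
from scipy.spatial.transform import Rotation as R
from scipy.optimize import least_squares
def ext(p):
    Rw=R.from_euler("xyz",p["orientation"],degrees=True).as_matrix(); return Rw,np.array(p["origin"])
def proj(p,X):
    Rw,o=ext(p); return cv2.projectPoints(np.asarray(X,float),cv2.Rodrigues(Rw.T)[0],-Rw.T@o,p["mtx"],p["D"])[0][:,0]
def back(p,uv,z):
    Rw,o=ext(p); n=cv2.undistortPoints(np.asarray(uv,float).reshape(-1,1,2),p["mtx"],p["D"])[:,0]
    d=np.c_[n,np.ones(len(n))]@Rw.T; return (o+d*((z-o[2])/d[:,2])[:,None])[:,:2]
def redrect(p,z,box):
    x,y,w,h=box; im=p["pixels"].astype(int); m=((im[...,0]>90)&(im[...,0]>1.8*im[...,1])&(im[...,0]>1.6*im[...,2])).astype(np.uint8)
    k=np.zeros_like(m);k[y:y+h,x:x+w]=m[y:y+h,x:x+w]
    # supersample for subpixel outline
    big=cv2.resize(p["pixels"],None,fx=4,fy=4,interpolation=cv2.INTER_CUBIC).astype(int)
    m=((big[...,0]-np.maximum(big[...,1],big[...,2]))>25).astype(np.uint8);M=np.zeros_like(m);M[4*y:4*(y+h),4*x:4*(x+w)]=m[4*y:4*(y+h),4*x:4*(x+w)]
    M=cv2.morphologyEx(M,cv2.MORPH_CLOSE,np.ones((25,25)))
    c=max(cv2.findContours(M,0,cv2.CHAIN_APPROX_NONE)[0],key=cv2.contourArea)[:,0]
    W=back(p,(c+.5)/4-.5,z).astype(np.float32)*1000
    return cv2.minAreaRect(W)
def holes(p,guess):
    g=cv2.cvtColor(p["pixels"],cv2.COLOR_RGB2GRAY).astype(float); out=[]
    for u,v in guess:
        for _ in range(3):
            a,b=int(round(u)),int(round(v)); w=g[b-2:b+3,a-2:a+3]; w=np.clip(np.median(w)-8-w,0,None)
            if w.sum()<5: break
            yy,xx=np.mgrid[b-2:b+3,a-2:a+3]; u,v=(w*xx).sum()/w.sum(),(w*yy).sum()/w.sum()
        out.append((u,v) if w.sum()>=5 else (np.nan,np.nan))
    return np.array(out)
HX=np.array([(x,y,0) for x in(-12,12) for y in np.linspace(-33,57,7)])/1000
def plate(q):
    return R.from_euler("z",q[3]).apply(HX)+q[:3]
E
python3 - <<'E'
from cell import eyes,telemetry
from h import *
P={n:eyes.read_camera(n) for n in("scene","top")}
f=lambda a,ox,oy:[((a[0]+.5)/4-.5+ox,(a[1]+.5)/4-.5+oy)]
# hole end points from crops, ordered x=-12: y -33..57 ; x=12
lin=lambda a,b:[tuple(np.array(a)+(np.array(b)-a)*i/6) for i in range(7)]
c2=lambda L,ox,oy:[((u+.5)/4-.5+ox,(v+.5)/4-.5+oy) for u,v in L]
G={"top":c2(lin((241,128),(109,125))+lin((243,93),(110,90)),232,110),
"scene":c2(lin((557,121),(611,211))+lin((527,132),(579,223)),150,200)}
D={n:holes(P[n],G[n]) for n in P}
def res(q,ns):
    r=[]
    for n in ns:
        d=proj(P[n],plate(q))-D[n]; r+=list(d[~np.isnan(d)])
    return r
for ns in(["top"],["scene"],["top","scene"]):
    if len(ns)==1: s=least_squares(lambda q:res([q[0],q[1],.117,q[2]],ns),[.55,.1,0],loss="soft_l1",f_scale=.3); q=s.x
    else: s=least_squares(lambda q:res(q,ns),[.55,.1,.117,0],loss="soft_l1",f_scale=.3); q=s.x
    print(ns,np.round(q[:-1]*1000,1),"yaw",np.degrees(q[-1]).round(2),"rms",np.sqrt(np.mean(s.fun**2)).round(2), len(s.fun))
for z in(.009,.011,.013): print(z,"top",redrect(P["top"],z,(370,155,70,60)),"scene",redrect(P["scene"],z,(255,158,45,40)))
E
```

```text
['top'] [624.1 130. ] yaw -2.13 rms 0.07 28
['scene'] [626.2 131.2] yaw -1.75 rms 0.21 28
['top', 'scene'] [625.  130.1 114.9] yaw -2.0 rms 0.21 56
0.009 top ((509.7990417480469, -222.70742797851562), (137.11422729492188, 64.23504638671875), 70.15775299072266) scene ((512.678955078125, -221.80291748046875), (137.99392700195312, 64.04364776611328), 70.32649993896484)
0.011 top ((509.6155090332031, -222.31488037109375), (136.86769104003906, 64.11952209472656), 70.1577377319336) scene ((513.4345092773438, -219.83277893066406), (137.75355529785156, 63.93210220336914), 70.32646179199219)
0.013 top ((509.4319763183594, -221.92236328125), (136.62115478515625, 64.00402069091797), 70.15775299072266) scene ((514.1900024414062, -217.86264038085938), (137.5131378173828, 63.820552825927734), 70.3264389038086)
```

>>> {"op": "drive_tool", "data": {"angular": [[0,0,0.07],[0,0,0.07],[0,0,0.07],[0,0,0.07],[0,0,0.07],[0,0,0.07],[0,0,0.07],[0,0,0.07],[0,0,0.07],[0,0,0.07],[0,0,0.07],[0,0,0.07],[0,0,0.07],[0,0,0.07],[0,0,0.07],[0,0,0.07],[0,0,0.07],[0,0,0.07],[0,0,0.07],[0,0,0.07]], "delta_pos": [[-4.5,-0.5,0],[-4.5,-0.5,0],[-4.5,-0.5,0],[-4.5,-0.5,0],[-4.4,-0.5,0],[-4.4,-0.5,0],[-4.4,-0.5,0],[-4.3,-0.5,0],[-4.3,-0.5,0],[-4.3,-0.5,0],[-4.2,-0.5,0],[-4.2,-0.5,0],[-4.2,-0.5,0],[-4.1,-0.5,0],[-4.1,-0.5,0],[-4.1,-0.5,0],[-4.1,-0.5,0],[-4.0,-0.5,0],[-4.0,-0.5,0],[-4.0,-0.5,0]], "gripper": [8.7,8.7,8.7,8.7,8.7,8.7,8.7,8.7,8.7,8.7,8.7,8.7,8.7,8.7,8.7,8.7,8.7,8.7,8.7,8.7]}}

```text
time_s: 2.9
tool_pos: [0.5764, -0.0348, 0.2367]
tool_rot: [180.0, -0.0, 85.9]
force: [0.1, 0.7, 0.0]
grip_width: 0.0871
grasp_force: 0.0
```

```bash
cat > go.py <<'E'
import sys,numpy as np
from scipy.spatial.transform import Rotation as R
from cell import telemetry
def to(x,y,z,yaw,say=True):
    o=telemetry.get_obs(); A=R.from_euler("xyz",o["tool_rot"],degrees=True); B=R.from_euler("xyz",[180,0,yaw],degrees=True)
    d=A.inv().apply(np.array([x,y,z])-o["tool_pos"])*100
    print("t",round(o["time_s"],2),"pos",np.round(o["tool_pos"]*1000,1),"rot",np.round(o["tool_rot"],2),"F",np.round(o["force"],1),"grip",round(o["grip_width"]*1000,1),round(o["grasp_force"],1))
    print("tool delta cm",d.round(2),"rotvec",(A.inv()*B).as_rotvec().round(4))
if __name__=="__main__": to(*map(float,sys.argv[1:5]))
E
python3 go.py .5115 -.2215 .1 70.2
```

```text
t 2.9 pos [576.4 -34.8 236.7] rot [ 1.7996e+02 -1.0000e-02  8.5880e+01] F [0.1 0.7 0. ] grip 87.1 0.0
tool delta cm [-19.09  -5.15  13.67] rotvec [ 7.000e-04 -2.000e-04  2.737e-01]
```

>>> {"op": "drive_tool", "data": {"angular": [[0,0,0],[0,0,0],[0,0,0],[0,0,0],[0,0,0],[0,0,0.091],[0,0,0.091],[0,0,0.091],[0,0,0],[0,0,0]], "delta_pos": [[-3.2,-0.86,2.28],[-3.2,-0.86,2.28],[-3.2,-0.86,2.28],[-3.2,-0.86,2.28],[-3.2,-0.86,2.28],[-3.1,-0.86,2.28],[0,0,0],[0,0,0],[0,0,0],[0,0,0]], "gripper": [8.7,8.7,8.7,8.7,8.7,8.7,8.7,8.7,8.7,8.7]}}

```text
time_s: 3.9
tool_pos: [0.5121, -0.2199, 0.0999]
tool_rot: [180.0, -0.0, 70.6]
force: [-0.1, -0.1, -1.0]
grip_width: 0.0869
grasp_force: 0.0
```

```bash
python3 go.py .5115 -.2215 .020 70.2
```

```text
t 3.9 pos [ 512.1 -219.9   99.9] rot [ 1.7998e+02 -1.0000e-02  7.0570e+01] F [-0.1 -0.1 -1. ] grip 86.9 0.0
tool delta cm [-0.17 -0.    7.99] rotvec [ 0.0003 -0.0001  0.0064]
```

>>> {"op": "drive_tool", "data": {"angular": [[0,0,0.006],[0,0,0],[0,0,0],[0,0,0],[0,0,0],[0,0,0],[0,0,0],[0,0,0],[0,0,0],[0,0,0],[0,0,0],[0,0,0]], "delta_pos": [[-0.17,0,2.5],[0,0,2.5],[0,0,1.7],[0,0,1],[0,0,0.44],[0,0,0],[0,0,0],[0,0,0],[0,0,0],[0,0,0],[0,0,0],[0,0,0]], "gripper": [8.7,8.7,8.7,8.7,8.7,8.7,5,5,5,5,5,5], "squeeze": 20}}

```text
time_s: 5.1
tool_pos: [0.5114, -0.2218, 0.0188]
tool_rot: [180.0, -0.0, 70.1]
force: [-2.0, 1.1, 4.1]
grip_width: 0.0655
grasp_force: 20.0
```

>>> {"op": "drive_tool", "data": {"angular": [[0,0,0],[0,0,0],[0,0,0],[0,0,0],[0,0,0],[0,0,0],[0,0,0],[0,0,0],[0,0,0],[0,0,0],[0,0,-0.078],[0,0,-0.078],[0,0,-0.078],[0,0,-0.078],[0,0,0],[0,0,0],[0,0,0]], "delta_pos": [[0,0,-1],[0,0,-4],[0,0,-4.5],[0,0,-4.5],[0,0,-4.1],[4,-0.13,0],[4,-0.13,0],[4,-0.13,0],[4,-0.13,0],[4,-0.13,0],[4,-0.13,0],[4,-0.13,0],[4,-0.13,0],[4,-0.13,0],[0.7,0,0],[0,0,0],[0,0,0]], "gripper": [5,5,5,5,5,5,5,5,5,5,5,5,5,5,5,5,5]}}

```text
time_s: 6.8
tool_pos: [0.6049, 0.13, 0.1993]
tool_rot: [-180.0, 0.1, 87.8]
force: [-0.2, -0.4, -0.9]
grip_width: 0.0655
grasp_force: 20.0
```

```bash
python3 go.py .6254 .127 .14 88; python3 - <<'E'
from cell import eyes
from h import *
P={n:eyes.read_camera(n) for n in("scene","top")}
a=[cv2.resize(P["top"]["pixels"][100:220,210:350],None,fx=2.85,fy=4),cv2.resize(P["scene"]["pixels"][180:300,240:380],None,fx=2.85,fy=4)]
cv2.imwrite("pics/c2.png",np.hstack(a)[:,:,::-1])
E
```

```text
t 6.8 pos [604.9 130.  199.3] rot [-1.800e+02  9.000e-02  8.783e+01] F [-0.2 -0.4 -0.9] grip 65.5 20.0
tool delta cm [-0.21  2.06  5.93] rotvec [-0.0001  0.0015 -0.0029]
```

View pics/c2.png

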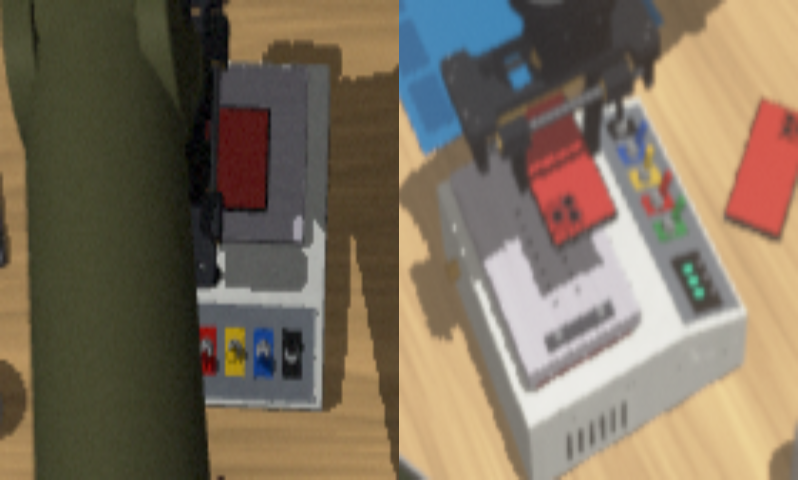

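>>> {"op": "drive_tool", "data": {"angular": [[0,0,-0.003],[0,0,0],[0,0,0],[0,0,0],[0,0,0]], "delta_pos": [[-0.2,2.06,2],[0,0,2],[0,0,1.5],[0,0,0.6],[0,0,0]], "gripper": [5,5,5,5,5]}}

```text
time_s: 7.4
tool_pos: [0.6247, 0.1284, 0.1375]
tool_rot: [-179.9, 0.0, 88.1]
force: [-0.2, -0.3, -1.0]
grip_width: 0.0658
grasp_force: 20.0
```

```bash
python3 go.py .6254 .127 .1335 88; python3 - <<'E'
from cell import eyes,telemetry
from h import *
P={n:eyes.read_camera(n) for n in("scene","top")}
o=telemetry.get_obs(); zt=o["tool_pos"][2]-.0158+.008
print("phone top z",zt)
# predicted phone corners from tool pose vs image: overlay
out=[]
for n,(x,y) in(("top",(210,100)),("scene",(240,180))):
    im=np.ascontiguousarray(P[n]["pixels"][y:y+120,x:x+140]); im=cv2.resize(im,None,fx=2.85,fy=4)
    c=np.array([(-33,-69),(33,-69),(33,69),(-33,69)])/1000.
    X=R.from_euler("z",-2,degrees=True).apply(np.c_[c,np.zeros(4)])+[o["tool_pos"][0],o["tool_pos"][1],zt]
    pl=np.array([(-60,-100),(60,-100),(60,100),(-60,100)])/1000.
    Y=R.from_euler("z",-2,degrees=True).apply(np.c_[pl,np.zeros(4)])+[.625,.130,.117]
    for Z,col in((X,(0,255,0)),(Y,(255,255,0))):
        u=((proj(P[n],Z)-[x,y]+.5)*[2.85,4]).astype(int); cv2.polylines(im,[u],1,col,1)
    out.append(im)
cv2.imwrite("pics/c3.png",np.hstack(out)[:,:,::-1])
E
```

```text
t 7.4 pos [624.7 128.4 137.5] rot [-1.799e+02  3.000e-02  8.806e+01] F [-0.2 -0.3 -1. ] grip 65.8 20.0
tool delta cm [-0.14  0.07  0.4 ] rotvec [-0.0018  0.0005  0.0011]
phone top z 0.13144234903283328
```

View pics/c3.png

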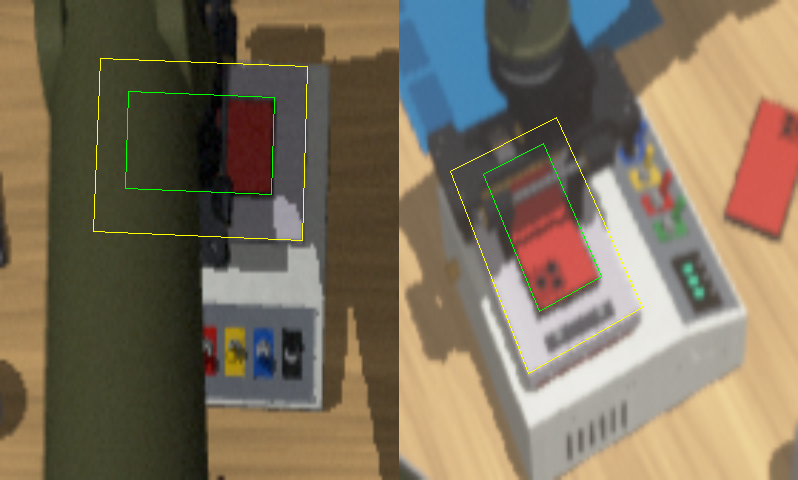

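```bash
cat > edge.py <<'E'
from cell import eyes,telemetry
from h import *
import sys
def run(cx,cy,zt,ys,yaw=-2.0):
    for n in("top","scene"):
        p=eyes.read_camera(n); im=p["pixels"].astype(np.float32); red=im[...,0]-np.maximum(im[...,1],im[...,2])
        L=[]
        for y in ys[n]:
            xs=np.arange(-50,50.01,.25); X=R.from_euler("z",yaw,degrees=True).apply(np.c_[xs,0*xs+y,0*xs]/1000)+[cx,cy,zt]
            u=proj(p,X).astype(np.float32); v=cv2.remap(red,u[:,:1],u[:,1:],cv2.INTER_LINEAR)[:,0]
            t=.5*np.median(v[np.abs(xs)<25]); i=np.where(v>t)[0]
            L.append((xs[i[0]],xs[i[-1]]))
        L=np.array(L); print(n,"edges",np.median(L,0),"mid",np.median(L.mean(1)).round(2),"slope deg",np.degrees(np.polyfit(ys[n],L.mean(1),1)[0]/1).round(2))
E
python3 - <<'E'
from edge import *
run(.6247,.1284,.1314,{"top":np.arange(-62,-40,2.),"scene":np.arange(20,64,2.)})
E
```

```text
top edges [-30.5  31.5] mid 0.5 slope deg -1.2
scene edges [-28.5   33.75] mid 2.75 slope deg -0.27
```

>>> {"op": "drive_tool", "data": {"angular": [[0,0,0],[0,0,0],[0,0,0],[0,0,0],[0,0,0]], "delta_pos": [[0,-0.08,0.15],[0,0,0.15],[0,0,0.1],[0,0,0],[0,0,0]], "gripper": [5,5,5,5,5]}}

```text
time_s: 8.1
tool_pos: [0.6247, 0.1291, 0.1343]
tool_rot: [180.0, -0.0, 88.1]
force: [-1.3, 0.3, -1.3]
grip_width: 0.0656
grasp_force: 20.0
```

>>> {"op": "drive_tool", "data": {"angular": [[0,0,0],[0,0,0],[0,0,0],[0,0,0]], "delta_pos": [[0,0,0.06],[0,0,0.06],[0,0,0],[0,0,0]], "gripper": [5,5,5,5], "squeeze": 10}}

```text
time_s: 8.5
tool_pos: [0.6247, 0.1291, 0.1331]
tool_rot: [-180.0, -0.0, 88.1]
force: [0.2, 0.2, -1.9]
grip_width: 0.066
grasp_force: 10.0
```

```bash
python3 go.py .6239 .142 .133 88
```

```text
t 8.5 pos [624.7 129.1 133.1] rot [-180.     -0.     88.11] F [ 0.2  0.2 -1.9] grip 66.0 10.0
tool delta cm [ 1.29 -0.12  0.01] rotvec [-0.     -0.      0.0019]
```

>>> {"op": "drive_tool", "data": {"angular": [[0,0,0.001],[0,0,0],[0,0,0],[0,0,0],[0,0,0],[0,0,0]], "delta_pos": [[0.3,-0.05,0],[0.3,0,0],[0.3,0,0],[0.15,0,0],[0,0,0],[0,0,0]], "gripper": [5,5,5,5,5,5]}}

```text
time_s: 9.1
tool_pos: [0.6246, 0.1395, 0.1331]
tool_rot: [-180.0, 0.0, 88.1]
force: [0.5, -0.7, -1.8]
grip_width: 0.0659
grasp_force: 10.0
```

```bash
python3 go.py .6246 .142 .133 88;python3 - <<'E'
from edge import *
o=telemetry.get_obs()["tool_pos"]
run(o[0],o[1],.125,{"top":np.arange(-62,-40,2.),"scene":np.arange(20,64,2.)})
E
python3 go.py .6246 .142 .133 88
```

```text
t 9.1 pos [624.6 139.5 133.1] rot [-1.800e+02  1.000e-02  8.805e+01] F [ 0.5 -0.7 -1.8] grip 65.9 10.0
tool delta cm [ 0.25 -0.01  0.01] rotvec [-0.      0.0002  0.0009]
top edges [-31.75  30.25] mid -0.88 slope deg 0.03
scene edges [-29.75  32.75] mid 1.56 slope deg -0.45
t 9.2 pos [624.6 139.4 133.2] rot [180.     0.    88.03] F [-0.3  0.6 -1.2] grip 65.9 10.0
tool delta cm [ 0.26 -0.01  0.02] rotvec [0.0001 0.0001 0.0006]
```

>>> {"op": "drive_tool", "data": {"angular": [[0,0,0],[0,0,0],[0,0,0],[0,0,0]], "delta_pos": [[0.1,0.05,0],[0.1,0,0],[0.05,0,0],[0,0,0]], "gripper": [5,5,5,5]}}

```text
time_s: 9.6
tool_pos: [0.6251, 0.1422, 0.1332]
tool_rot: [-180.0, -0.0, 88.1]
force: [-0.0, -0.2, -1.4]
grip_width: 0.0654
grasp_force: 10.0
```

>>> {"op": "drive_tool", "data": {"angular": [[0,0,0],[0,0,0],[0,0,0],[0,0,0]], "delta_pos": [[0.08,0,0],[0.08,0,0],[0,0,0],[0,0,0]], "gripper": [5,5,5,5]}}

```text
time_s: 10.0
tool_pos: [0.6252, 0.1437, 0.1332]
tool_rot: [180.0, -0.0, 88.1]
force: [-0.5, 0.0, -2.4]
grip_width: 0.0658
grasp_force: 10.0
```

>>> {"op": "drive_tool", "data": {"angular": [[0,0,0],[0,0,0],[0,0,0],[0,0,0]], "delta_pos": [[0.08,0,0],[0.08,0,0],[0,0,0],[0,0,0]], "gripper": [5,5,5,5]}}

```text
time_s: 10.4
tool_pos: [0.6252, 0.1437, 0.1331]
tool_rot: [-180.0, 0.1, 88.0]
force: [-0.9, -4.9, -2.0]
grip_width: 0.0659
grasp_force: 10.0
```

>>> {"op": "drive_tool", "data": {"angular": [[0,0,0],[0,0,0],[0,0,0]], "delta_pos": [[0.05,0,0.04],[0,0,0.04],[0,0,0]], "gripper": [5,5,5]}}

```text
time_s: 10.7
tool_pos: [0.6253, 0.1438, 0.1329]
tool_rot: [-180.0, 0.1, 88.0]
force: [-2.4, -5.1, 2.4]
grip_width: 0.0658
grasp_force: 10.0
```

```bash
python3 - <<'E'
from edge import *
o=telemetry.get_obs()["tool_pos"]
run(o[0],o[1],.125,{"top":np.arange(-62,-40,2.),"scene":np.arange(20,64,2.)})
E
python3 go.py .6246 .142 .133 88
```

```text
top edges [-32.  30.] mid -1.0 slope deg -0.13
scene edges [-29.75   32.625] mid 1.5 slope deg -0.29
t 10.8 pos [625.2 143.8 132.9] rot [-1.7998e+02  1.2000e-01  8.7990e+01] F [-1.7 -6.1  1.8] grip 66.0 10.0
tool delta cm [-0.18 -0.06 -0.01] rotvec [-0.0004  0.002  -0.0002]
```

>>> {"op": "drive_tool", "data": {"angular": [[0,0,0],[0,0,0],[0,0,0],[0,0,0],[0,0,0],[0,0,0],[0,0,0],[0,0,0],[0,0,0],[0,0,0]], "delta_pos": [[0,0,0],[0,0,0],[0,0,0],[0,0,0],[0,0,-1],[0,0,-2],[0,0,-3],[0,0,-3],[0,0,0],[0,0,0]], "gripper": [8,8,8,8,8,8,8,8,8,8]}}

```text
time_s: 11.8
tool_pos: [0.6258, 0.146, 0.2238]
tool_rot: [179.9, -0.1, 88.1]
force: [-0.0, 0.1, -0.5]
grip_width: 0.0802
grasp_force: 0.0
```

```bash
python3 - <<'E'
from edge import *
run(.6252,.1438,.125,{"top":np.arange(-62,-40,2.),"scene":np.arange(20,64,2.)})
p=eyes.read_camera("scene")
cv2.imwrite("pics/c4.png",cv2.resize(p["pixels"][190:310,240:380],None,fx=4.5,fy=4.5,interpolation=cv2.INTER_CUBIC)[:,:,::-1])
E
python3 go.py .5 .1 .2 88
```

```text
top edges [-32.  30.] mid -1.0 slope deg -0.33
scene edges [-29.75  32.75] mid 1.62 slope deg -0.6
t 11.95 pos [624.6 145.8 221.3] rot [-1.7989e+02  2.0000e-02  8.8060e+01] F [-0.4 -0.5  0.1] grip 80.0 0.0
tool delta cm [ -5.   -12.29   2.15] rotvec [-0.0018  0.0004  0.0011]
```

View pics/c4.png

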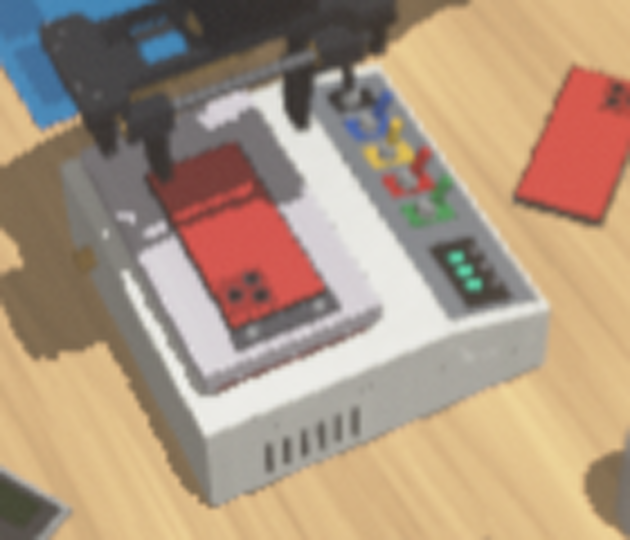

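The phone lies on the plate with its island end against the stop at about (285,322) in the crop, square to the plate. I'll locate the toggles while the levers show.

```bash
python3 - <<'E'
from h import *
from cell import eyes
t0=cv2.imread("pics/top0.png")[:,:,::-1]
p=eyes.read_camera("top"); p0=dict(p,pixels=t0); s=eyes.read_camera("scene")
hsv=cv2.cvtColor(np.ascontiguousarray(t0),cv2.COLOR_RGB2HSV)
for c,(lo,hi) in dict(green=(50,80),red=(0,6),yellow=(20,32),blue=(105,125)).items():
    m=(hsv[...,0]>=lo)&(hsv[...,0]<=hi)&(hsv[...,1]>130)&(hsv[...,2]>60); k=np.zeros_like(m);k[178:197,265:320]=m[178:197,265:320]
    v,u=np.nonzero(k)
    if len(u): print(c,len(u),"bbox",u.min(),u.max(),v.min(),v.max(),"xy@78",(back(p0,[[(u.min()+u.max())/2,(v.min()+v.max())/2]],.080)*1000).round(1))
g=cv2.cvtColor(np.ascontiguousarray(t0),cv2.COLOR_RGB2GRAY)
for col in(245,260,280,300,315): print(col,g[168:206,col])
E
python3 - <<'E'
import cv2,numpy as np
t=cv2.imread("pics/top0.png");s=cv2.imread("pics/scene0.png")
f=lambda im,x,y:cv2.resize(im[y:y+40,x:x+50],None,fx=8,fy=12,interpolation=cv2.INTER_CUBIC)
cv2.imwrite("pics/c5.png",np.hstack([f(t,268,168),f(s,306,200)]))
E
```

```text
green 47 bbox 269 275 181 192 xy@78 [[491.8 155.9]]
red 46 bbox 279 285 182 193 xy@78 [[489.  127.7]]
yellow 69 bbox 289 295 182 193 xy@78 [[489.   99.7]]
blue 54 bbox 299 305 182 193 xy@78 [[489.   71.7]]
245 [160 158 163 164 163 161 114  84  81  84  87  83  59  25  24  15  23   3
  20  21  18  23  10  22  39  83  84  84  84  85 120 132  89 116 113 114
 111 108]
260 [164 163 164 165 164 162 161  83  79  82  81  84  82  22  13  13  20  23
  17  22  16  21  23   9  29  80  84  81  81  81  95 152  72  46 117 112
 107 111]
280 [162 161 160 160 163 160 158 134  83  81  79  80  80  75  45  46  59  83
 109 105  64  37  39  53  35  52  77  84  83  79  80 103 128  87 119 117
 118 117]
300 [157 156 159 158 155 156 158 150  97  83  84  82  80  79  56  51  53  56
  91 108 105  56  36  44  50  48  72  80  82  80  82  89 134 107 103 117
 119 123]
315 [151 156 156 156 155 155 156 149 129  81  81  84  86  82  64  30  27  22
  13  14  38  39  39  33  30  32  45  83  81  81  79  81 102 140  70 115
 115 118]
```

View pics/c5.png

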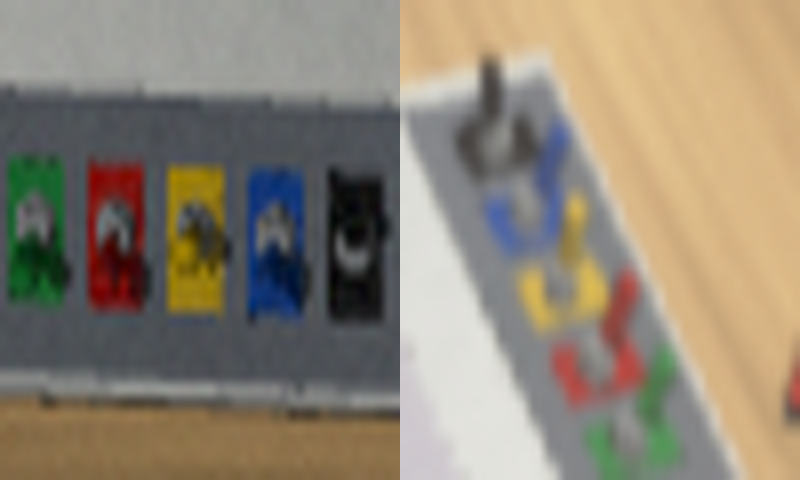

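>>> {"op": "drive_tool", "data": {"angular": [[0,0,0],[0,0,0],[0,0,0],[0,0,0],[0,0,0],[0,0,0]], "delta_pos": [[-2,-3.5,0],[-2,-3.5,0],[-2,-3.5,0],[-2,-3.7,0],[0,0,0],[0,0,0]], "gripper": [3.4,3.4,3.4,3.4,3.4,3.4]}}

```text
time_s: 12.65
tool_pos: [0.4802, 0.0706, 0.2224]
tool_rot: [180.0, -0.1, 88.0]
force: [1.3, -0.3, 0.1]
grip_width: 0.0402
grasp_force: 0.0
```

```bash
python3 go.py .480 .072 .110 88
```

```text
t 12.65 pos [480.2  70.6 222.4] rot [ 1.7998e+02 -9.0000e-02  8.8040e+01] F [ 1.3 -0.3  0.1] grip 40.2 0.0
tool delta cm [ 0.12 -0.03 11.24] rotvec [ 0.0004 -0.0016  0.0006]
```

>>> {"op": "drive_tool", "data": {"angular": [[0,0,0],[0,0,0],[0,0,0],[0,0,0],[0,0,0]], "delta_pos": [[0.12,-0.03,3],[0,0,3],[0,0,2.5],[0,0,0],[0,0,0]], "gripper": [3.4,3.4,3.4,3.4,3.4]}}

```text
time_s: 13.15
tool_pos: [0.4811, 0.0721, 0.1375]
tool_rot: [-180.0, 0.1, 88.1]
force: [0.3, 0.0, 0.3]
grip_width: 0.0335
grasp_force: 0.0
```

```bash
python3 - <<'E'
from h import *
from cell import eyes,telemetry
o=telemetry.get_obs()["tool_pos"]; s=eyes.read_camera("scene")
# overlay finger tip pads (yellow) and predicted blue lever off (cyan)/on tips
im=cv2.resize(s["pixels"][180:270,270:370],None,fx=6,fy=6,interpolation=cv2.INTER_CUBIC)
rot=R.from_euler("z",-2,degrees=True)
def dr(P,c):
    for u in ((proj(s,P)-[270,180]+.5)*6).astype(int): cv2.circle(im,tuple(map(int,u)),3,c,-1)
for y in(71.7,127.7,99.7):
    b=np.array([490+(y-99.7)*.035+.9,y,78])/1000; 
    dr([b],(255,255,255)); dr([b+rot.apply([-.0167,0,.0285])],(0,255,255))
dr(rot.apply([[-.017,-.0095,-.014],[-.017,.0095,-.014],[.017,-.0095,-.014],[.017,.0095,-.014]])+o,(255,255,0))
cv2.imwrite("pics/c6.png",im[:,:,::-1])
E
python3 go.py .480 .072 .110 88
```

```text
t 13.2 pos [481.7  72.3 138.3] rot [1.7992e+02 1.0000e-02 8.8070e+01] F [0.6 0.5 0.5] grip 34.2 0.0
tool delta cm [-0.03 -0.17  2.83] rotvec [0.0015 0.0001 0.0012]
```

View pics/c6.png

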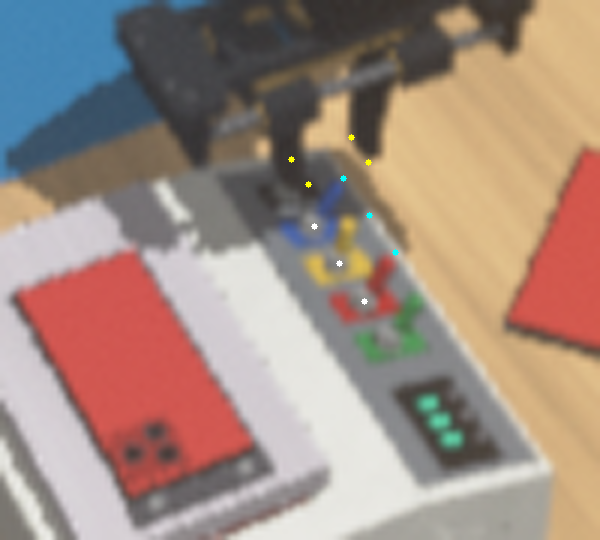

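>>> {"op": "drive_tool", "data": {"angular": [[0,0,0],[0,0,0],[0,0,0],[0,0,0],[0,0,0],[0,0,0]], "delta_pos": [[0,-0.1,0],[0,0,1],[0,0,1],[0,0,0.7],[0,0,0],[0,0,0]], "gripper": [3.4,3.4,3.4,3.4,3.4,3.4]}}

```text
time_s: 13.8
tool_pos: [0.4792, 0.0718, 0.1101]
tool_rot: [-180.0, 0.0, 88.0]
force: [-0.4, -0.1, 1.2]
grip_width: 0.0341
grasp_force: 0.0
```

>>> {"op": "drive_tool", "data": {"angular": [[0,0,0],[0,0,0],[0,0,0],[0,0,0],[0,0,0],[0,0,0],[0,0,0],[0,0,0],[0,0,0]], "delta_pos": [[0,0.3,0],[0,0.3,0],[0,0.3,0],[0,0.3,0],[0,0.3,0],[0,0.3,0],[0,0.3,0],[0,0.1,0],[0,0,0]], "gripper": [3.4,3.4,3.4,3.4,3.4,3.4,3.4,3.4,3.4]}}

```text
time_s: 14.7
tool_pos: [0.5019, 0.071, 0.1104]
tool_rot: [180.0, 0.0, 88.0]
force: [-0.5, 0.1, 0.6]
grip_width: 0.034
grasp_force: 0.0
```

>>> {"op": "drive_tool", "data": {"angular": [[0,0,0],[0,0,0],[0,0,0],[0,0,0],[0,0,0],[0,0,0],[0,0,0],[0,0,0]], "delta_pos": [[0,-0.35,0],[0,-0.35,0],[0,0,-2],[0,0,-2],[2.85,-0.7,0],[2.8,-0.8,0],[0,0,0],[0,0,0]], "gripper": [3.4,3.4,3.4,3.4,3.4,3.4,3.4,3.4]}}

```text
time_s: 15.5
tool_pos: [0.4809, 0.1287, 0.1503]
tool_rot: [180.0, 0.0, 88.2]
force: [-0.8, 0.3, 0.5]
grip_width: 0.0341
grasp_force: 0.0
```

```bash
python3 go.py .482 .1277 .110 88; python3 - <<'E'
from cell import eyes
import cv2,numpy as np
s=eyes.read_camera("scene"); t=eyes.read_camera("top")
f=lambda p,x,y:cv2.resize(p["pixels"][y:y+90,x:x+70],None,fx=5.5,fy=6.5,interpolation=cv2.INTER_CUBIC)
cv2.imwrite("pics/c7.png",np.hstack([f(s,300,185),f(t,262,120)])[:,:,::-1])
E
```

```text
t 15.5 pos [480.9 128.7 150.3] rot [1.800e+02 1.000e-02 8.816e+01] F [-0.8  0.3  0.5] grip 34.1 0.0
tool delta cm [-0.1   0.12  4.03] rotvec [0.     0.0002 0.0028]
```

View pics/c7.png

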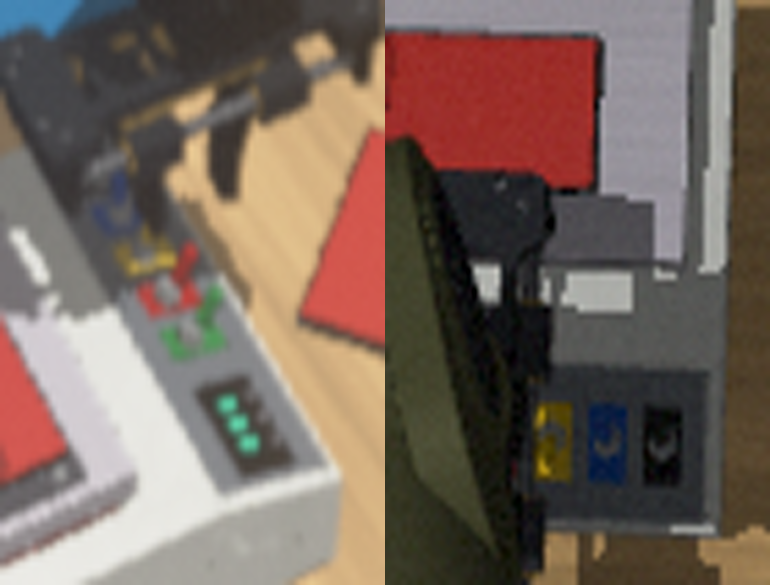

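The blue lever, at (113,185) in the scene crop, now stands like the ones that are on. Red, at (185,262), is still off and lies between the fingers. Now red.

>>> {"op": "drive_tool", "data": {"angular": [[0,0,0],[0,0,0],[0,0,0],[0,0,0],[0,0,0],[0,0,0],[0,0,0]], "delta_pos": [[-0.1,0.1,1],[0,0,1],[0,0,1],[0,0,0.7],[0,0,0.3],[0,0,0],[0,0,0]], "gripper": [3.4,3.4,3.4,3.4,3.4,3.4,3.4]}}

```text
time_s: 16.3
tool_pos: [0.4825, 0.1274, 0.1105]
tool_rot: [180.0, -0.0, 88.1]
force: [0.4, 0.7, -0.1]
grip_width: 0.034
grasp_force: 0.0
```

>>> {"op": "drive_tool", "data": {"angular": [[0,0,0],[0,0,0],[0,0,0],[0,0,0],[0,0,0],[0,0,0],[0,0,0],[0,0,0],[0,0,0]], "delta_pos": [[0,0.3,0],[0,0.3,0],[0,0.3,0],[0,0.3,0],[0,0.3,0],[0,0.3,0],[0,0.3,0],[0,0.1,0],[0,0,0]], "gripper": [3.4,3.4,3.4,3.4,3.4,3.4,3.4,3.4,3.4]}}

```text
time_s: 17.2
tool_pos: [0.5047, 0.1264, 0.1104]
tool_rot: [180.0, 0.0, 88.0]
force: [0.5, 0.4, 0.2]
grip_width: 0.0341
grasp_force: 0.0
```

>>> {"op": "drive_tool", "data": {"angular": [[0,0,0],[0,0,0],[0,0,0],[0,0,0],[0,0,0],[0,0,0],[0,0,0],[0,0,0],[0,0,0],[0,0,0],[0,0,0]], "delta_pos": [[0,-0.35,0],[0,-0.35,0],[0,0,-2],[0,0,-3],[0,0,-4],[0,0,-4],[0,0,-4],[-4,0,0],[-4,0,0],[-4,0,0],[0,0,0]], "gripper": [3.4,3.4,3.4,3.4,3.4,3.4,3.4,3.4,3.4,3.4,3.4]}}

```text
time_s: 18.3
tool_pos: [0.4927, 0.0001, 0.2809]
tool_rot: [179.9, 0.1, 87.5]
force: [0.5, 0.1, 0.8]
grip_width: 0.0341
grasp_force: 0.0
```

```bash
python3 - <<'E'
from edge import *
run(.6252,.1438,.125,{"top":np.arange(-62,64,4.),"scene":np.arange(-40,64,4.)})
s=eyes.read_camera("scene"); t=eyes.read_camera("top")
f=lambda p,x,y:cv2.resize(p["pixels"][y:y+110,x:x+110],None,fx=3.6,fy=5,interpolation=cv2.INTER_CUBIC)
cv2.imwrite("pics/c8.png",np.hstack([f(s,250,190),f(t,230,105)])[:,:,::-1])
E
```

```text
top edges [-32.25  30.  ] mid -1.0 slope deg -0.82
scene edges [-29.25  32.75] mid 1.75 slope deg -0.33
```

View pics/c8.png

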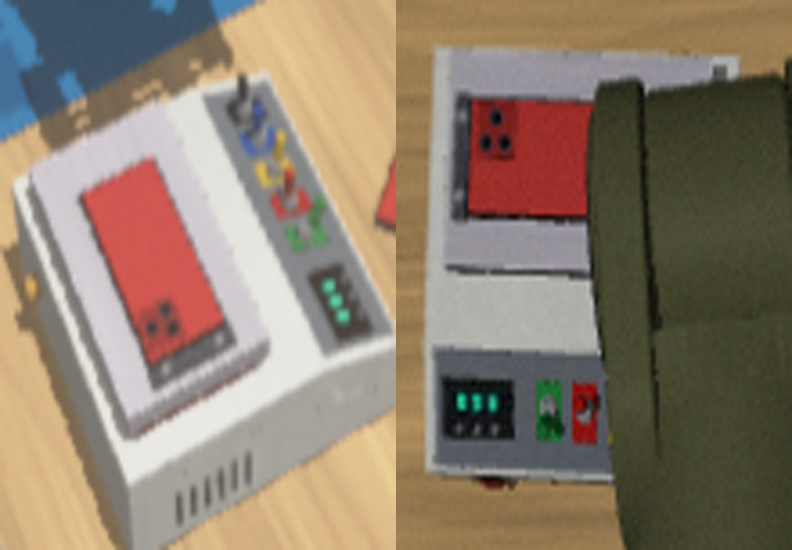

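The phone is butted against the stop at (190,358) in the scene crop. Red and blue are on, green is still off, and the arm is clear. Handing in.

```bash
python3 -c "
from cell import env
print(env.sign_off())"
```

```text
the job is handed in; nothing more can be done
None
```

I handed the job in at about 18.5 s of the 54 s allowed: the phone is on the heat plate, within about 0.5 mm of centred and square, with one end against the stop, and the vacuum and then the heater are on; no other toggle looked changed in the pictures, and sign-off returned no verdict.

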